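# Unlock the vaccine box and hold its lid at 45 degrees

### The arm

A 6-joint arm with a two-finger parallel gripper is mounted at the origin on the work surface. World frame = base frame: x ahead of the robot, y to its left, z up, the work surface at z = 0. Lengths are in m, angles in rad, forces in N, time in s.
With the tool pointing down it reaches from about 0.375 to 0.975 m from the base axis. Payload 3.8 kg.
Tool frame: the origin (TCP) lies on the centre line of the jaws, within the pads' length; the fingertips stand r.tips_ahead ahead of it and the grasp point (between the pads) lies 8 mm behind it (r.tips_ahead is the distance from the TCP to the fingertips, in m); x points along the fingers, z is the direction in which the jaws open and shut, and the axes are right-handed (so a half turn about x gives the same grasp; the last joint's range is limited). The gripper opens to 85 mm and grips with 20 to 120 N. Pads are 22 mm wide; open, the fingers measure 114 mm over their backs; the gripper's body (76 mm by 85 mm) begins 54 mm behind the grasp point. The pads swing forward as they close: fully open they stand 13 mm farther back than shut.
Start: joints at [-1.298, 0.264, 1.604, -0, 1.274, -0.037], TCP at [0.206, -0.643, 0.213] pointing down, gripper open.
Joint ranges: [-2.63, 2.63], [-0.94, 2.18], [0.31, 2.57], [-1.31, 4.45], [0, 2.66], [-2.55, 2.55]. Speed limits (rad/s): [2.57, 2.57, 3.14, 3.14, 3.14, 3.14].

### API

Orientations are given as [roll, pitch, yaw] about the fixed x, y, z axes, in that order (R = Rz(yaw) Ry(pitch) Rx(roll)).
In Python, from workcell import r gives the robot as it stands.
- The arm moves only by the shell command python3 -m jog 'ROWS' [OPENING] [FORCE]. ROWS is JSON, a list of rows, each an object of numbers: "tx", "ty", "tz": the shift along the tool's x, y, z in mm; "twist": the turn about the tool's x in rad. In form: [{"tx": .., "ty": .., "tz": .., "twist": ..}, ...]. A call has 1 to 8 rows; each row is the pose to reach, as a shift and turn from the pose commanded when the call began, along the tool's axes at that moment; what a row does not reach only later rows make up. A row lasts 1/12 s, in which the tool goes at most 41.7 mm and 7.16 degrees, less where a joint would pass 70% of its speed; a pose out of reach is approached as far as the arm can. A call with a gripper value outside its range is refused whole. OPENING is the opening, from 0 (shut) to 1 (fully open), set as the call begins (- or left out, the last holds). The fingers move at their own pace and stop on an object; FORCE is the grip in N (left out, the last holds). Time passes only in rows, so rows that repeat a pose let the fingers close. It gives the time, the measured TCP pose, the force and the opening at its end, in the units of the state.
- r.get_state(): the state, without advancing time (a new reading comes with each control period).
- r.snapshot(name): name is "scene" or "top" or "wrist"; returns (picture, depth): 420x560x3 uint8, red, green, blue; 420x560 float32, m along the optical axis (not along the pixel's ray), 0 where there is no reading.
- r.camera_info(name): a dict with "camera_matrix" (3x3 intrinsics, pixels), "rvec" (rotation vector, rad) and "tvec" (3), from world to camera coordinates, as OpenCV has them. Camera axes: x right, y down, z forward; pixel columns grow to the right and rows downward; lengths in m; the calibration is good to about 2 mm. The wrist camera is an equidistant fisheye: a pixel r from the principal point sees the ray r / f radians off the axis. A picture is of the moment at which its call begins: read the wrist's pose just before it. camera_info takes no time and is no camera call; for the wrist camera it gives the pose at the moment of the call.
- r.hand_in(): hands the job in, once; it reports no verdict.
The state is a dict: "time_s": time; "q": joint angles; "qvel": joint speeds; "effort": joint torques, N m; "position": TCP position; "tool_rot": TCP orientation; "ft_force": force on the tool from outside, world axes, zero at the start; "wrist_torque": the same for the moment, N m; "gripper_width": opening from 0.0 (shut) to 1.0 (fully open).
Only numpy, scipy, OpenCV 4.12 (cv2) and the standard library are available. Lean on these libraries where they do the work, as an engineer would, in place of code of your own. Each camera call takes 0.05 s, during which the arm holds its last target.

### The job

Unlock the white vaccine box: turn its black-handled lock knob counter-clockwise until it comes free, lift it out and set it down (do not drop it) in the open steel tray while the lid is still shut. Then raise the lid, which falls shut by itself, until it stands open at 45 degrees, and finish while still holding it there with the gripper fingers, so that the nurse can reach the vials. Leave the cartons, bottles, jars and cup where they are.

Things in the scene. Friction and masses are not known exactly. Their poses are not given: they have to be found in the camera images.
- vaccine_box: white plastic box fixed to the table, 210 (x) x 280 (y) x 105 mm high, shut by a flat lid. Origin under its centre on the table; its x points from the front (lock and grip tab) to the hinged rear. On the front, at its y = +75, a fixed steel bracket (64 x 64, 6 thick, top at z = 110) has a slot 36 (along box x) x 14 mm, under which the knob's crossbar is caught.
- lock_seat (a point): on the box: the lock's axis at the top of the lid's steel ear, box frame (-145, 75, 117) mm, axes as the box's; the seated knob's origin is here. The knob is locked when turned 0.9 to 1.3 rad clockwise (from above) from the box's x; counter-clockwise it stops about 4 degrees past parallel to box x. Within 6 degrees of parallel it lifts straight out, free after 25 mm.
- hinge_line (a point): on the box: middle of the lid's hinge axis, box frame (109, 0, 111) mm; the hinge axis runs along the box's y.
- lid_hinge (a joint): opening angle of the lid, 0 shut (level), growing as the front rises, stop at 1.4 rad (80 degrees); 45 degrees is 0.785. Gravity (and slight damping) acts on it (lid about 0.4 kg, centre of mass about 115 mm from the hinge): it falls shut from any angle.
- lid: flat white lid 216 x 280 x 12 mm (z -6 to 6); origin mid-hinge, x in the lid, away from its front (the box's x when shut), z normal to it, up when shut. At its front edge, lid x = -214, a steel ear round the lock (to x = -286, y 43 to 107, z 0 to 6, with a 35.5 mm square hole) and a grey grip tab. The locked knob keeps it shut.
- lid_grip (a point): on the lid: where to take the grip tab, lid frame (-259, -60, 0) mm, axes as the lid's. The tab is a flat tongue 24 mm wide (lid y), 12 mm thick, standing 63 mm out from the lid's front edge to lid x = -277, with no fixed part beneath it (a carton may lie on the table there). Pinched across its width it can pivot between the pads as the lid swings, so the gripper may stay vertical.
- lock_knob: loose bayonet lock knob, 0.13 kg. Origin on its axis, at the underside of its steel disc (52 mm across, 6 thick). On the disc a black grip bar 46 long (its x) x 14 wide (its y), z 6 to 40 mm. Below: a boss 34 mm across to z = -5.5, a 10 mm stem and, z -20.5 to -14.5, a crossbar 30 x 8 mm parallel to the grip bar.
- tray: open steel tray fixed to the table, 160 (x) x 120 (y) x 30 mm high, walls and floor 4 mm; origin under its centre. The knob may stand or topple over in it.
- carton_a: white medicine carton with a red end band, 55 x 130 x 45 mm high, origin under its centre, long side along its y; a bystander
- carton_b: white medicine carton with a red end band, 55 x 130 x 45 mm high, origin under its centre, long side along its y; a bystander
- carton_c: white medicine carton with a red end band, 55 x 130 x 45 mm high, origin under its centre, long side along its y; a bystander
- pill_bottle: small white jar, 44 mm across, 72 mm high, origin under its centre; a bystander in front of the box
- amber_bottle: amber glass bottle, 54 mm across, 120 mm high, origin under its centre; a bystander
- jar: glass jar, 64 mm across, 90 mm high, origin under its centre; a bystander
- steel_cup: steel cup, 68 mm across, 70 mm high, origin under its centre; a bystander
There are look-alikes about, which are no part of the job. Leave any blue look-alike of the lock_knob alone. Several things look just like the tray: the one meant starts farthest from the robot's base.

How it is judged:
On the way, in this order (a step that is already met when the one before it is completed fails the run):
1. the lock knob, still in its seat, is turned until it comes free (angle between the x axis of lock_knob and the x axis of vaccine_box, either way round below 0.2 rad and distance between lock_knob and lock_seat below 0.012 m), for 0.05 s.
2. the knob is lifted out of the lock, the lid staying shut (z of lock_knob in the frame of lock_seat above 0.03 m and value of joint lid_hinge below 0.1 rad), for 0.1 s.
3. the knob lies in the tray, let go and at rest, the lid still shut (x of lock_knob in the frame of tray between -0.075 and 0.075 m and y of lock_knob in the frame of tray between -0.055 and 0.055 m and z of lock_knob in the frame of tray below 0.05 m and contact force between the fingers and lock_knob below 0.1 N and linear speed of lock_knob below 0.03 m/s and value of joint lid_hinge below 0.1 rad), for 0.2 s.
At the end, for the whole second after the job is handed in: the lid stands still at 45 degrees, give or take 5, held by the gripper's fingers (contact force over 0.5 N) and by nothing else; the knob lies at rest, let go, in the tray (value of joint lid_hinge between 0.698 and 0.873 rad and velocity of joint lid_hinge between -0.05 and 0.05 rad/s and contact force between the fingers and lid above 0.5 N and contact force between each of lid, the fingers and lock_knob below 0.1 N and x of lock_knob in the frame of tray between -0.075 and 0.075 m and y of lock_knob in the frame of tray between -0.055 and 0.055 m and z of lock_knob in the frame of tray below 0.05 m and linear speed of lock_knob below 0.03 m/s); the arm keeps its last pose, push and grip.
It fails at once if a bystander is shifted by more than 30 mm (distance of any of carton_a, carton_b, carton_c, pill_bottle, amber_bottle, jar, steel_cup from where it was at the start of the episode above 0.03 m).
It fails at once if the knob is dropped (it moves faster than 0.9 m/s, free of the fingers) (linear speed of lock_knob above 0.9 m/s and contact force between the fingers and lock_knob below 0.1 N).
It also fails if it takes over 72 s, if anything falls off the work surface, if the arm or the gripper's body presses on something with over 40 N, if the wrist force passes 120 N, or if a joint passes its speed limit or range.

## Working session

There is one attempt and no reset: what is moved stays moved. The work goes in short steps, Python scripts to look and compute and a shell command to move; the robot and the scene stay as the last step left them, time stands still between calls to the robot, and variables do not carry over. Pictures are saved under pics/ and viewed, and the job is handed in when it is done.

```bash
mkdir -p pics; ls; python3 - <<'E'
from workcell import r
import cv2,numpy as np
print(r.get_state(), r.tips_ahead)
for n in ("scene","top"):
    p,d=r.snapshot(n); cv2.imwrite(f"pics/{n}0.png",p[:,:,::-1]); np.savez(f"pics/{n}0.npz",p=p,d=d)
    i=r.camera_info(n); print(n,i)
E
```

```text
pics
{'time_s': 0.0, 'q': array([-1.29789765e+00,  2.64778464e-01,  1.60535915e+00, -2.55089543e-05,
        1.27368489e+00, -3.69310928e-02]), 'qvel': array([ 0.00077294, -0.00017827,  0.00060188,  0.0007991 , -0.00210884,
       -0.00127969]), 'effort': array([-1.80422026e-03, -5.15113950e+01, -3.67313719e+01, -3.48025269e-04,
        1.29030572e-02, -2.86039796e-05]), 'position': array([ 0.20556988, -0.64213741,  0.21145302]), 'tool_rot': array([3.1155922 , 1.56856635, 1.85463313]), 'ft_force': array([-0.45749307, -0.24894302, -0.84591218]), 'wrist_torque': array([-1.58658092e-05,  1.52443223e-02,  2.38278036e-03]), 'gripper_width': 1.00091656583673} 0.011
scene {'camera_matrix': array([[463.09297449,   0.        , 284.91049016],
       [  0.        , 463.09297449, 210.75339183],
       [  0.        ,   0.        ,   1.        ]]), 'rvec': array([ 1.62115458,  1.64793721, -0.84145701]), 'tvec': array([ 0.05012015, -0.21275559,  1.72245043])}
top {'camera_matrix': array([[512.00613751,   0.        , 284.8128972 ],
       [  0.        , 512.00613751, 212.87626398],
       [  0.        ,   0.        ,   1.        ]]), 'rvec': array([ 2.12487609, -2.12453708,  0.1653033 ]), 'tvec': array([-0.02244214,  0.54474629,  1.47118172])}
```

View pics/scene0.png

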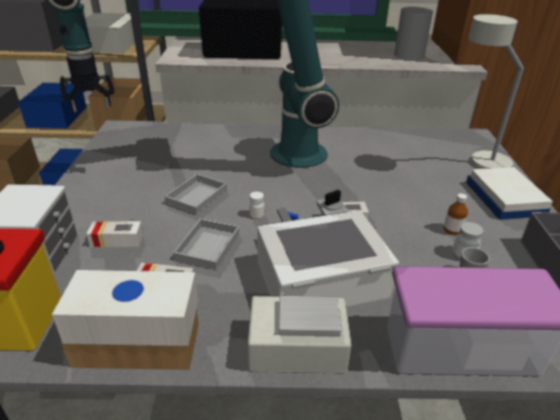

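View pics/top0.png

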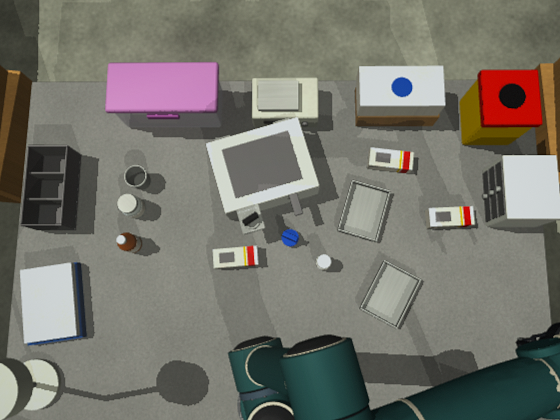

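The top view shows the box around (262,165), the black knob at (250,216), the grip tab at (296,205) and a blue look-alike at (290,238). There are two trays, at (364,210) and (390,292). I'll enlarge and measure.

```bash
cat > h.py <<'E'
import numpy as np,cv2
from scipy.spatial.transform import Rotation as R
from workcell import r
def ray(n,u,v):
    i=r.camera_info(n);K=i["camera_matrix"];Rm=cv2.Rodrigues(i["rvec"])[0];t=i["tvec"]
    d=np.array([(u-K[0,2])/K[0,0],(v-K[1,2])/K[1,1],1])
    return -Rm.T@t, Rm.T@d
def at_z(n,u,v,z):
    c,d=ray(n,u,v); return c+d*(z-c[2])/d[2]
def at_depth(n,u,v,D):
    c,d=ray(n,u,v); return c+d*D[v,u]
def proj(n,P):
    i=r.camera_info(n);return cv2.projectPoints(np.float64(P).reshape(-1,1,3),i["rvec"],i["tvec"],i["camera_matrix"],None)[0].reshape(-1,2)
def crop(img,x0,y0,x1,y1,s,f):
    cv2.imwrite(f,cv2.resize(img[y0:y1,x0:x1,::-1],None,fx=s,fy=s,interpolation=cv2.INTER_CUBIC))
E
python3 - <<'E'
from h import *
p=np.load('pics/top0.npz');D=p['d']
crop(p['p'],200,110,400,250,4,'pics/c1.png')
crop(p['p'],310,165,450,335,3,'pics/c2.png')
for u,v in [(364,210),(390,292),(250,216),(296,205),(262,165),(290,238),(323,262)]: print(u,v,at_depth('top',u,v,D).round(3))
E
```

```text
364 210 [ 0.56  -0.262  0.008]
390 292 [ 0.314 -0.334  0.002]
250 216 [0.517 0.071 0.157]
296 205 [ 0.555 -0.055  0.12 ]
262 165 [0.673 0.042 0.115]
290 238 [ 0.468 -0.038  0.06 ]
323 262 [ 0.397 -0.132  0.077]
```

View pics/c1.png

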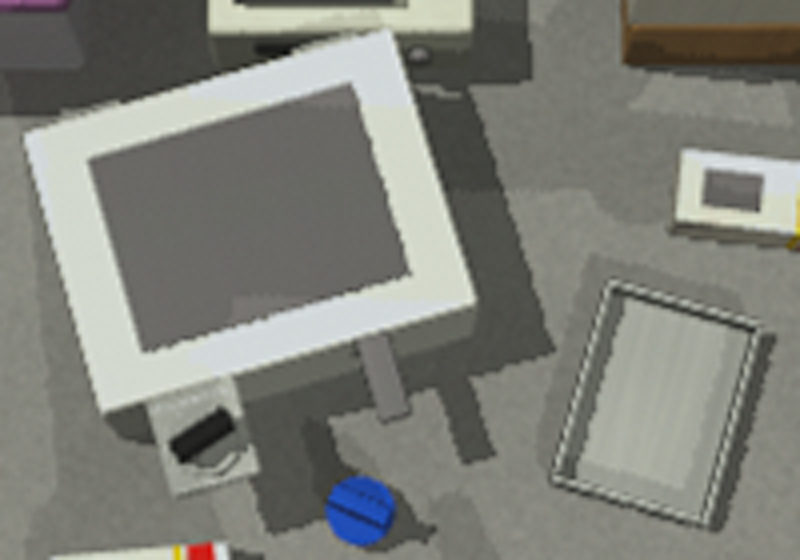

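View pics/c2.png

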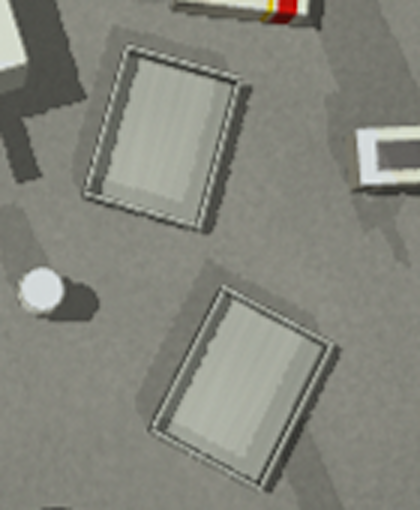

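Candidates for the tray are top (364,210) at (0.56,-0.26), r≈0.62, and (390,292) at (0.31,-0.33), r≈0.46. The farther one, (364,210), is meant. For the knob, the black one at (250,216) sits in the lock; the blue one at (290,238) is the decoy. Next I'll fit the box, tray and knob poses.

```bash
cat >> h.py <<'E'
def fit(model,W):
    m=np.array(model)[:,:2];w=np.array(W)[:,:2];mc=m.mean(0);wc=w.mean(0);a=m-mc;b=w-wc
    th=np.arctan2((a[:,0]*b[:,1]-a[:,1]*b[:,0]).sum(),(a*b).sum())
    c,s=np.cos(th),np.sin(th);Rm=np.array([[c,-s],[s,c]]);t=wc-Rm@mc
    return th,t,(w-(m@Rm.T+t))
E
python3 - <<'E'
from h import *
p=np.load('pics/top0.npz');D=p['d']
def c(x,y,s=4,ox=200,oy=110): return (ox+(x+.5)/s-.5,oy+(y+.5)/s-.5)
W=[at_z('top',*c(x,y),.117) for x,y in [(25,133),(392,30),(475,300),(105,410)]]
M=[(109,140),(109,-140),(-105,-140),(-105,140)]
th,t,res=fit(np.array(M)/1000,W);print('box',th,t,res.round(4))
B=lambda x,y:t+np.array([[np.cos(th),-np.sin(th)],[np.sin(th),np.cos(th)]])@np.array([x,y])
print('lock',B(-.145,.075),'grip',B(-.15,-.06))
W=[at_z('top',*c(x,y),.157) for x,y in [(170,437),(227,408),(236,430),(180,461)]]
print('knob',np.array(W).round(4),np.mean(W,0)); v=W[1]-W[0]+W[2]-W[3];print(np.arctan2(v[1],v[0]))
W=[at_z('top',*c(x,y),.03) for x,y in [(612,281),(763,325),(712,528),(553,482)]]
print('tray',fit(np.array([(80,60),(80,-60),(-80,-60),(-80,60)])/1000,W))
i=r.camera_info('wrist');print(i)
print(R.from_euler('xyz',r.get_state()['tool_rot']).as_matrix().round(3))
E
```

```text
box 0.28836594776199836 [0.67408773 0.04186337] [[ 0.0001 -0.0013]
 [-0.0023  0.0009]
 [ 0.0009  0.0032]
 [ 0.0013 -0.0029]]
lock [0.51374585 0.07253063] grip [ 0.54734441 -0.05831713]
knob [[0.5091 0.093  0.157 ]
 [0.5292 0.0541 0.157 ]
 [0.5139 0.0477 0.157 ]
 [0.4925 0.0859 0.157 ]] [0.51117748 0.07014453 0.157     ]
-1.0757273873596158
tray (np.float64(-0.2867850191876687), array([ 0.5548357 , -0.26094029]), array([[ 0.00011063, -0.00102979],
       [-0.00017667,  0.00140375],
       [-0.00020526, -0.00109621],
       [ 0.00027131,  0.00072225]]))
{'camera_matrix': array([[325.1922621 ,   0.        , 278.66536405],
       [  0.        , 325.1922621 , 207.83700071],
       [  0.        ,   0.        ,   1.        ]]), 'rvec': array([-2.34073088,  1.70690287,  0.25174258]), 'tvec': array([-0.67332964, -0.03859162,  0.37928777])}
[[-0.001  0.952  0.305]
 [ 0.002  0.305 -0.952]
 [-1.     0.    -0.002]]
```

```bash
python3 -m jog '[{"tx":-10,"ty":25,"tz":-28,"twist":-0.1},{"tx":-20,"ty":50,"tz":-57,"twist":-0.2},{"tx":-30,"ty":77,"tz":-88,"twist":-0.32},{"tx":-30,"ty":104,"tz":-118,"twist":-0.44},{"tx":-30,"ty":131,"tz":-150,"twist":-0.56},{"tx":-30,"ty":158,"tz":-180,"twist":-0.68},{"tx":-30,"ty":185,"tz":-212,"twist":-0.8},{"tx":-30,"ty":210,"tz":-240,"twist":-0.9}]' 1 40
python3 - <<'E'
from h import *
s=r.get_state();print(s['q'].round(3),s['position'].round(4));M=R.from_euler('xyz',s['tool_rot']).as_matrix();print(M.round(3))
print(M.T@(np.array([.500,.070,.25])-s['position']))
E
```

```text
time_s: 0.77
position: [0.3327, -0.3477, 0.2423]
tool_rot: [2.229, 1.57, 1.873]
ft_force: [0.3, 0.0, -0.4]
gripper_width: 0.999
[-0.86  -0.127  1.965  0.     1.304 -0.504] [ 0.3327 -0.3477  0.2423]
[[-0.     0.348  0.937]
 [ 0.001  0.937 -0.348]
 [-1.     0.001 -0.001]]
[-0.00736109  0.44984586  0.01147693]
```

```bash
python3 -m jog '[{"ty":38,"tz":1,"twist":-0.11},{"ty":76,"tz":2,"twist":-0.22},{"ty":114,"tz":3,"twist":-0.33},{"ty":152,"tz":4,"twist":-0.44},{"ty":190,"tz":5,"twist":-0.55},{"ty":228,"tz":6,"twist":-0.66},{"ty":266,"tz":7,"twist":-0.78},{"ty":304,"tz":8,"twist":-0.9}]' >/dev/null
python3 - <<'E'
from h import *
s=r.get_state();print(s['q'].round(3),s['position'].round(4));M=R.from_euler('xyz',s['tool_rot']).as_matrix();print(M.round(3))
print(M.T@(np.array([.500,.070,.25])-s['position']))
i=r.camera_info('wrist')
p,d=r.snapshot('wrist');cv2.imwrite('pics/w1.png',p[:,:,::-1]);np.savez('pics/w1.npz',p=p,d=d,**i)
p,d=r.snapshot('top');crop(p,200,160,340,260,5,'pics/t1.png')
E
```

```text
[-0.86  -0.127  1.965  0.     1.304 -0.504] [ 0.3327 -0.3477  0.2423]
[[-0.     0.348  0.937]
 [ 0.001  0.937 -0.348]
 [-1.     0.001 -0.001]]
[-0.00736109  0.44984586  0.01147693]schema error: expected keys tx, ty, tz, twist
```

View pics/w1.png

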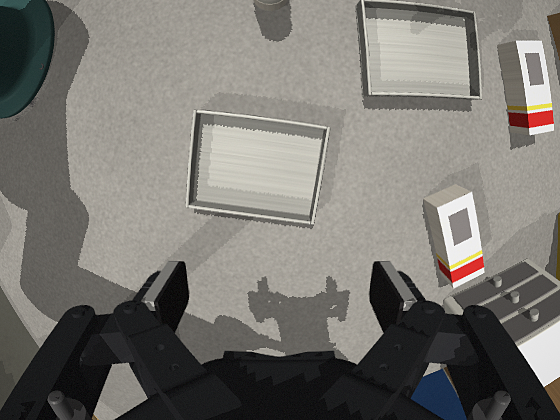

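View pics/t1.png

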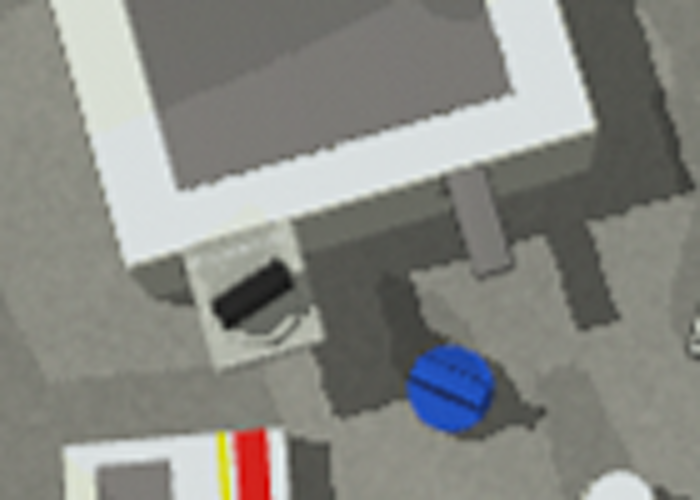

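The move was refused because all four keys are required. The wrist image shows the two trays clear. I'll retry with every key.

```bash
python3 -m jog '[{"tx":0,"ty":38,"tz":1,"twist":-0.11},{"tx":0,"ty":76,"tz":2,"twist":-0.22},{"tx":0,"ty":114,"tz":3,"twist":-0.33},{"tx":0,"ty":152,"tz":4,"twist":-0.44},{"tx":0,"ty":190,"tz":5,"twist":-0.55},{"tx":0,"ty":228,"tz":6,"twist":-0.66},{"tx":0,"ty":266,"tz":7,"twist":-0.78},{"tx":0,"ty":304,"tz":8,"twist":-0.9}]' >/dev/null
python3 - <<'E'
from h import *
s=r.get_state();print(s['q'].round(3),s['position'].round(4));M=R.from_euler('xyz',s['tool_rot']).as_matrix();print(M.round(3))
print(M.T@(np.array([.512,.0715,.25])-s['position']))
i=r.camera_info('wrist')
p,d=r.snapshot('wrist');cv2.imwrite('pics/w2.png',p[:,:,::-1]);np.savez('pics/w2.npz',p=p,d=d,**i)
E
```

```text
[-0.204 -0.187  2.016 -0.     1.312 -0.748] [ 0.4478 -0.0676  0.2427]
[[ 0.    -0.517  0.856]
 [-0.     0.856  0.517]
 [-1.    -0.    -0.   ]]
[-0.00738693  0.08582791  0.12684848]
```

View pics/w2.png

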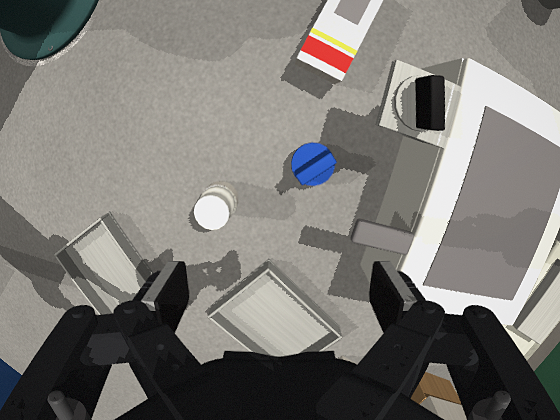

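The wrist view shows the black knob at (430,102) in the ear, the blue decoy at (314,163) and the tab at (385,235). I'll measure the knob here.

```bash
cat >> h.py <<'E'
def wray(z,u,v):
    K=z['camera_matrix'];Rm=cv2.Rodrigues(z['rvec'])[0]
    x,y=(u-K[0,2])/K[0,0],(v-K[1,2])/K[1,1];th=np.hypot(x,y)
    d=np.array([x/th*np.sin(th),y/th*np.sin(th),np.cos(th)])
    return -Rm.T@z['tvec'],Rm.T@d
def w_z(z,u,v,h):
    c,d=wray(z,u,v);return c+d*(h-c[2])/d[2]
E
python3 - <<'E'
from h import *
z=np.load('pics/w2.npz')
crop(z['p'],330,50,480,160,5,'pics/w2c.png')
c,d=wray(z,430,102);f=cv2.Rodrigues(z['rvec'])[0][2]
print(c,[(c+wray(z,u,v)[1]*z['d'][v,u]/(wray(z,u,v)[1]@f)).round(4) for u,v in [(425,102),(385,105),(500,200),(385,235)]])
E
```

```text
[ 0.40913606 -0.00457499  0.40444269] [array([0.506 , 0.0713, 0.146 ]), array([0.4853, 0.0537, 0.1178]), array([0.6525, 0.0533, 0.1201]), array([ 0.5577, -0.0481,  0.1169])]
```

View pics/w2c.png

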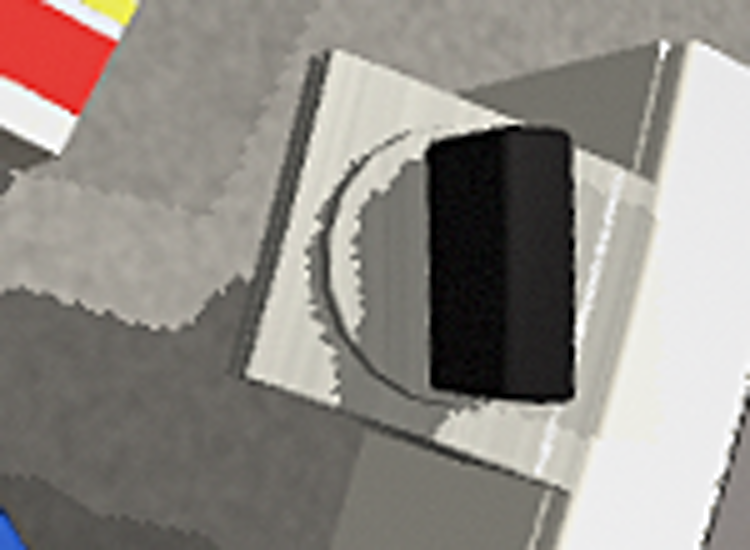

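```bash
python3 - <<'E'
from h import *
z=np.load('pics/w2.npz')
c=lambda x,y:(330+(x+.5)/5-.5,50+(y+.5)/5-.5)
W=np.array([w_z(z,*c(x,y),.157) for x,y in [(502,127),(570,130),(576,402),(503,398)]])
print(W.round(4),W.mean(0)); print([np.linalg.norm(W[i]-W[i-1]).round(4) for i in range(4)])
v=W[0]+W[1]-W[2]-W[3];print('ang',np.arctan2(v[1],v[0]),np.arctan2(-v[1],-v[0]))
E1=np.array([w_z(z,*c(x,y),.117) for x,y in [(330,50),(245,378)]]);print(E1,np.linalg.norm(E1[0]-E1[1]),np.arctan2(*(E1[0]-E1[1])[[1,0]])-np.pi/2)
# expected from box
th=.288;t=np.array([.6741,.0419]);Q=np.array([[np.cos(th),-np.sin(th)],[np.sin(th),np.cos(th)]])
print(t+Q@[-.177,.107],t+Q@[-.177,.043])
E
```

```text
[[0.4937 0.0897 0.157 ]
 [0.5041 0.0973 0.157 ]
 [0.5299 0.0601 0.157 ]
 [0.5181 0.0525 0.157 ]] [0.51144253 0.07488409 0.157     ]
[np.float64(0.0445), np.float64(0.0129), np.float64(0.0453), np.float64(0.014)]
ang 2.1657832883784494 -0.975809365211344
[[0.47162897 0.09581476 0.117     ]
 [0.49047377 0.03485637 0.117     ]] 0.06380478950236547 0.29982271907201796
[0.47399818 0.09421886] [0.49217643 0.03285477]
```

```bash
python3 -m jog '[{"tx":0,"ty":22,"tz":32,"twist":-0.01},{"tx":0,"ty":44,"tz":64,"twist":-0.02},{"tx":0,"ty":66,"tz":96,"twist":-0.03},{"tx":0,"ty":87,"tz":128,"twist":-0.05},{"tx":25,"ty":87,"tz":128,"twist":-0.05},{"tx":50,"ty":87,"tz":128,"twist":-0.05},{"tx":58,"ty":87,"tz":128,"twist":-0.05},{"tx":58,"ty":87,"tz":128,"twist":-0.05}]'
python3 - <<'E'
from h import *
i=r.camera_info('wrist')
p,d=r.snapshot('wrist');cv2.imwrite('pics/w3.png',p[:,:,::-1]);np.savez('pics/w3.npz',p=p,d=d,**i)
E
```

```text
time_s: 2.25
position: [0.5102, 0.0709, 0.1813]
tool_rot: [2.683, 1.564, -3.013]
ft_force: [-0.7, -0.3, -1.0]
gripper_width: 1.003
```

View pics/w3.png

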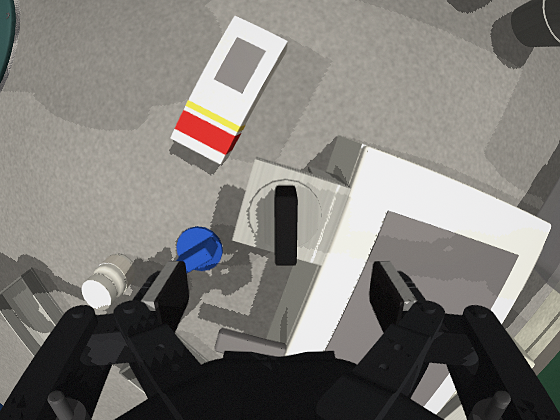

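```bash
python3 - <<'E'
from h import *
z=np.load('pics/w3.npz');crop(z['p'],230,150,350,290,4,'pics/w3c.png')
s=r.get_state();print(s['position'],z['tvec'],R.from_euler('xyz',s['tool_rot']).as_matrix().round(3), wray(z,286,190)[0])
for u,v in [(276,186),(296,186),(296,207),(276,207)]: print(w_z(z,u,v,.157))
E
```

```text
[0.51159092 0.07086556 0.1833497 ] [-0.46201252 -0.2431111   0.28935001] [[-0.004 -0.554  0.832]
 [-0.001  0.832  0.554]
 [-1.     0.002 -0.003]] [0.47000313 0.13223032 0.34335726]
[0.49087589 0.09590036 0.157     ]
[0.50062666 0.10244549 0.157     ]
[0.50791093 0.09185678 0.157     ]
[0.4979849  0.08520168 0.157     ]
```

View pics/w3c.png

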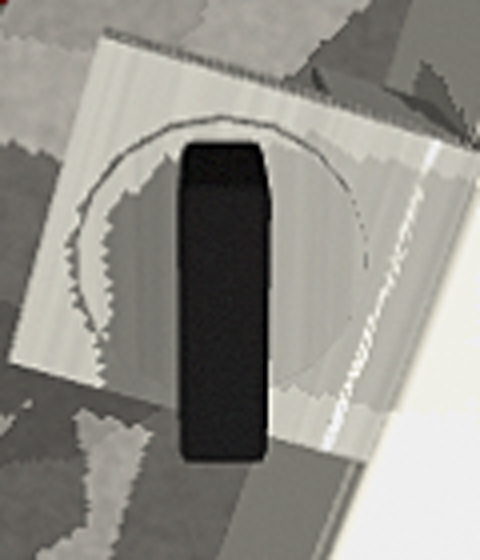

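```bash
python3 - <<'E'
from h import *
z=np.load('pics/w3.npz')
W=np.array([w_z(z,230+x/4,150+y/4,.157) for x,y in [(182,186),(269,186),(267,460),(182,460)]])
print(W.mean(0),[np.linalg.norm(W[i]-W[i-1]).round(4) for i in range(4)])
v=W[0]+W[1]-W[2]-W[3];print('ang',np.arctan2(-v[1],-v[0]))
s=r.get_state();M=R.from_euler('xyz',s['tool_rot']).as_matrix();print(M.T@(W.mean(0)-s['position']))
E
```

```text
[0.51207939 0.0753535  0.157     ] [np.float64(0.045), np.float64(0.0129), np.float64(0.045), np.float64(0.0136)]
ang -0.9778908628911811
[0.02634552 0.00342306 0.00298041]
```

```bash
python3 -m jog '[{"tx":15,"ty":3,"tz":3,"twist":0.01},{"tx":30,"ty":3,"tz":3,"twist":0.01},{"tx":41,"ty":3,"tz":3,"twist":0.01},{"tx":41,"ty":3,"tz":3,"twist":0.01}]'
python3 -m jog '[{"tx":0,"ty":0,"tz":0,"twist":0},{"tx":0,"ty":0,"tz":0,"twist":0},{"tx":0,"ty":0,"tz":0,"twist":0},{"tx":0,"ty":0,"tz":0,"twist":0},{"tx":0,"ty":0,"tz":0,"twist":0},{"tx":0,"ty":0,"tz":0,"twist":0},{"tx":0,"ty":0,"tz":0,"twist":0},{"tx":0,"ty":0,"tz":0,"twist":0}]' 0 40
python3 -m jog '[{"tx":0,"ty":0,"tz":0,"twist":0},{"tx":0,"ty":0,"tz":0,"twist":0}]'
```

```text
time_s: 2.63
position: [0.5125, 0.075, 0.1426]
tool_rot: [2.693, 1.568, -3.013]
ft_force: [-0.8, -0.0, -0.5]
gripper_width: 0.999
time_s: 3.3
position: [0.5135, 0.0759, 0.1439]
tool_rot: [-0.331, 1.571, 0.248]
ft_force: [0.2, -0.4, 0.4]
gripper_width: 0.002
time_s: 3.47
position: [0.5135, 0.0758, 0.1437]
tool_rot: [2.771, 1.571, -2.933]
ft_force: [0.1, -0.1, -0.2]
gripper_width: -0.002
```

```bash
python3 - <<'E'
from h import *
i=r.camera_info('wrist')
p,d=r.snapshot('wrist');cv2.imwrite('pics/w4.png',p[:,:,::-1]);np.savez('pics/w4.npz',p=p,d=d,**i)
p,d=r.snapshot('scene');crop(p,220,90,420,250,4,'pics/s4.png')
E
```

```text
(no output)
```

View pics/w4.png

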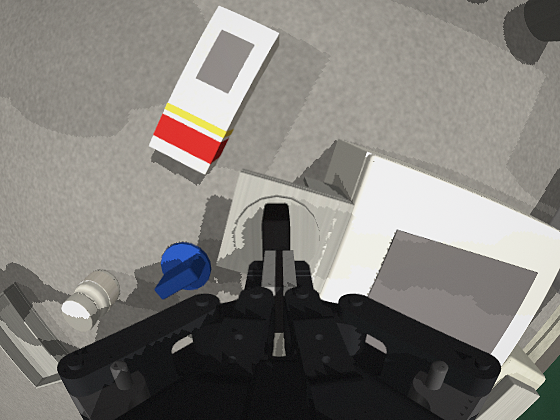

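View pics/s4.png

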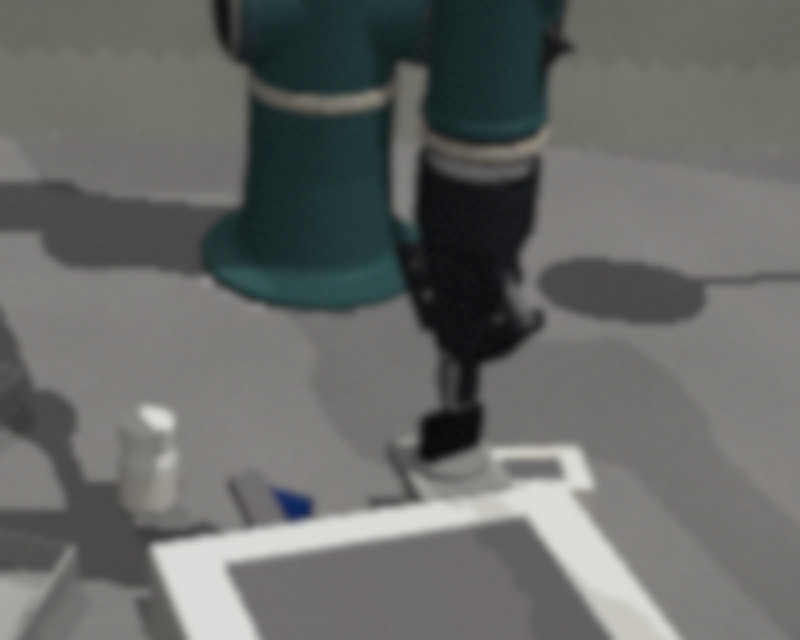

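```bash
python3 - <<'E'
from h import *
z=np.load('pics/w4.npz');crop(z['p'],210,180,350,320,5,'pics/w4c.png')
E
```

```text
(no output)
```

View pics/w4c.png

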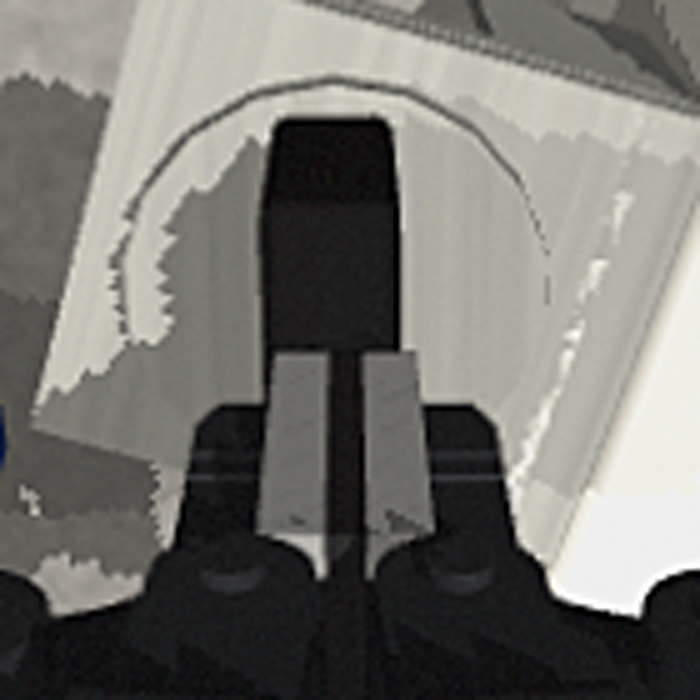

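```bash
python3 - <<'E'
from h import *
z=np.load('pics/w4.npz');D=z['d'];Rm=cv2.Rodrigues(z['rvec'])[0];f=Rm[2]
def pt(u,v):
    c,d=wray(z,u,v);return (c+d*D[v,u]/(d@f)).round(4)
def pj(P):
    x=Rm@P+z['tvec'];th=np.arctan2(np.hypot(x[0],x[1]),x[2]);k=th/np.hypot(x[0],x[1])*z['camera_matrix'][0,0]
    return (x[:2]*k+z['camera_matrix'][:2,2]).round(1)
for n,x,y in [('bartop',330,280),('bar',330,230),('pad',300,370),('pad',390,370),('finger',220,450),('finger',470,450),('pad low',300,500),('disc',470,200),('ear',100,400)]:
    u,v=210+x//5,180+y//5;print(n,(u,v),pt(u,v))
s=r.get_state();P=s['position'];print(P)
for dz in(-.011,0,.008): print(dz,pj(P+[0,0,dz]))
print('barc',pj(np.array([.512,.0753,.157])))
E
```

```text
bartop (276, 236) [0.5036 0.0876 0.1578]
bar (276, 226) [0.5007 0.0921 0.1581]
pad (270, 254) [0.5032 0.0834 0.1715]
pad (288, 254) [0.5102 0.0876 0.1708]
finger (254, 270) [0.4997 0.0764 0.1798]
finger (304, 270) [0.5179 0.0882 0.1796]
pad low (270, 280) [0.5037 0.0837 0.1956]
disc (304, 220) [0.519  0.0938 0.1239]
ear (230, 260) [0.4964 0.0437 0.1176]
[0.513455   0.07585024 0.14372007]
-0.011 [279.6 244.6]
0 [279.6 252.5]
0.008 [279.7 258.8]
barc [276.7 262.7]
```

```bash
python3 - <<'E'
from h import *
for f in('w1','w2','w3','w4'):
    z=np.load(f'pics/{f}.npz');D=z['d'];Rm=cv2.Rodrigues(z['rvec'])[0];fw=Rm[2]
    c=-Rm.T@z['tvec'];print(f,'cam',c.round(4))
    def pt(u,v):
        c,d=wray(z,u,v);return (c+d*D[v,u]/(d@fw)).round(4)
    for u,v in ([(183,266),(172,264),(175,275),(376,266),(386,266)] if f!='w4' else [(268,252),(270,252),(288,252),(255,262)]): print((u,v),pt(u,v))
E
```

```text
w1 cam [ 0.3572 -0.279   0.4042]
(183, 266) [ 0.2949 -0.3247  0.2788]
(172, 264) [ 0.2917 -0.3213  0.2812]
(175, 275) [ 0.2951 -0.3233  0.2898]
(376, 266) [ 0.3751 -0.3539  0.2797]
(386, 266) [ 0.3786 -0.3527  0.2846]
w2 cam [ 0.4091 -0.0046  0.4044]
(183, 266) [ 0.4061 -0.0822  0.2784]
(172, 264) [ 0.4016 -0.0816  0.2826]
(175, 275) [ 0.4052 -0.0815  0.2892]
(376, 266) [ 0.4787 -0.0371  0.2805]
(386, 266) [ 0.4802 -0.0337  0.2849]
w3 cam [0.47   0.1322 0.3434]
(183, 266) [0.4696 0.055  0.2182]
(172, 264) [0.465  0.0551 0.222 ]
(175, 275) [0.4687 0.0556 0.2288]
(376, 266) [0.5402 0.1027 0.2187]
(386, 266) [0.5413 0.1063 0.2237]
w4 cam [0.4726 0.1374 0.3056]
(268, 252) [0.5028 0.0822 0.1676]
(270, 252) [0.5033 0.0832 0.1688]
(288, 252) [0.5099 0.0882 0.1701]
(255, 262) [0.4997 0.0762 0.1715]
```

The fingers shut at opening 0 with no force. Depth in the wrist images puts the fingertips about 23 mm above the reported TCP when shut and 35 mm when open, not 11 mm ahead of it. The camera's own heights check out: ear 0.1176 and bar top 0.158. So the hand closed above the bar. I'll trust what I see, open, and go about 35 mm deeper while watching the force.

```bash
python3 -m jog '[{"tx":0,"ty":0,"tz":0,"twist":0},{"tx":0,"ty":0,"tz":0,"twist":0},{"tx":0,"ty":0,"tz":0,"twist":0},{"tx":0,"ty":0,"tz":0,"twist":0},{"tx":0,"ty":0,"tz":0,"twist":0},{"tx":0,"ty":0,"tz":0,"twist":0},{"tx":0,"ty":0,"tz":0,"twist":0},{"tx":0,"ty":0,"tz":0,"twist":0}]' 1 40
python3 -m jog '[{"tx":8,"ty":0,"tz":0,"twist":0},{"tx":15,"ty":0,"tz":0,"twist":0},{"tx":20,"ty":0,"tz":0,"twist":0},{"tx":20,"ty":0,"tz":0,"twist":0}]'
python3 - <<'E'
from h import *
i=r.camera_info('wrist')
p,d=r.snapshot('wrist');cv2.imwrite('pics/w5.png',p[:,:,::-1]);np.savez('pics/w5.npz',p=p,d=d,**i)
E
```

```text
time_s: 4.23
position: [0.5135, 0.0758, 0.1438]
tool_rot: [-0.48, 1.571, 0.099]
ft_force: [-0.3, 0.0, 0.3]
gripper_width: 0.998
time_s: 4.57
position: [0.5119, 0.0757, 0.1216]
tool_rot: [2.668, 1.567, -3.036]
ft_force: [0.7, -0.9, 0.0]
gripper_width: 1.001
```

View pics/w5.png

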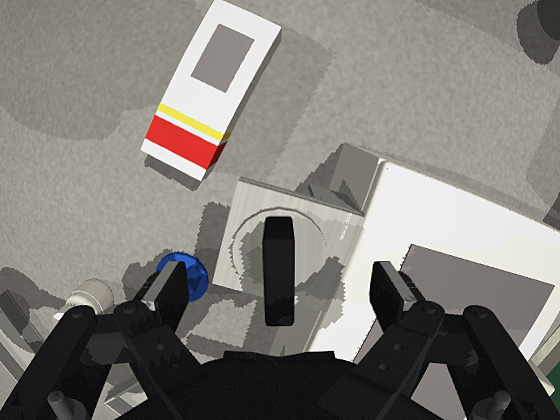

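```bash
python3 -m jog '[{"tx":8,"ty":0,"tz":0,"twist":0},{"tx":15,"ty":0,"tz":0,"twist":0},{"tx":15,"ty":0,"tz":0,"twist":0}]'
python3 -m jog '[{"tx":0,"ty":0,"tz":0,"twist":0},{"tx":0,"ty":0,"tz":0,"twist":0},{"tx":0,"ty":0,"tz":0,"twist":0},{"tx":0,"ty":0,"tz":0,"twist":0},{"tx":0,"ty":0,"tz":0,"twist":0},{"tx":0,"ty":0,"tz":0,"twist":0},{"tx":0,"ty":0,"tz":0,"twist":0},{"tx":0,"ty":0,"tz":0,"twist":0}]' 0 40
python3 - <<'E'
from h import *
i=r.camera_info('wrist')
p,d=r.snapshot('wrist');cv2.imwrite('pics/w6.png',p[:,:,::-1]);np.savez('pics/w6.npz',p=p,d=d,**i)
E
```

```text
time_s: 4.87
position: [0.5122, 0.0757, 0.1069]
tool_rot: [2.659, 1.568, -3.045]
ft_force: [-0.3, -0.2, -0.8]
gripper_width: 0.997
time_s: 5.53
position: [0.5132, 0.0756, 0.1092]
tool_rot: [-3.002, 1.57, -2.423]
ft_force: [-2.9, -1.9, 4.0]
gripper_width: 0.155
```

View pics/w6.png

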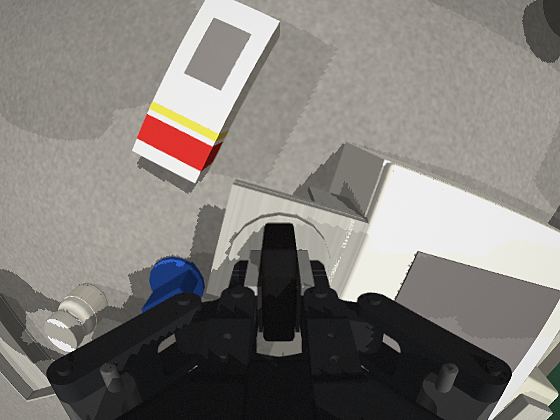

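```bash
python3 -m jog '[{"tx":0,"ty":0,"tz":0,"twist":-0.08},{"tx":0,"ty":0,"tz":0,"twist":-0.16},{"tx":0,"ty":0,"tz":0,"twist":-0.24},{"tx":0,"ty":0,"tz":0,"twist":-0.32},{"tx":0,"ty":0,"tz":0,"twist":-0.4},{"tx":0,"ty":0,"tz":0,"twist":-0.48},{"tx":0,"ty":0,"tz":0,"twist":-0.56},{"tx":0,"ty":0,"tz":0,"twist":-0.64}]' 0 60
python3 -m jog '[{"tx":0,"ty":0,"tz":0,"twist":-0.08},{"tx":0,"ty":0,"tz":0,"twist":-0.16},{"tx":0,"ty":0,"tz":0,"twist":-0.24},{"tx":0,"ty":0,"tz":0,"twist":-0.32},{"tx":0,"ty":0,"tz":0,"twist":-0.4},{"tx":0,"ty":0,"tz":0,"twist":-0.48},{"tx":0,"ty":0,"tz":0,"twist":-0.54},{"tx":0,"ty":0,"tz":0,"twist":-0.58}]'
python3 - <<'E'
from h import *
s=r.get_state();M=R.from_euler('xyz',s['tool_rot']).as_matrix();print(M.round(3),'bar ang',np.arctan2(M[1,2],M[0,2])-np.pi/2,s['wrist_torque'],s['ft_force'],s['q'].round(2))
i=r.camera_info('wrist')
p,d=r.snapshot('wrist');cv2.imwrite('pics/w7.png',p[:,:,::-1]);np.savez('pics/w7.npz',p=p,d=d,**i)
E
```

```text
time_s: 6.25
position: [0.5134, 0.0744, 0.1093]
tool_rot: [-2.947, 1.568, -1.724]
ft_force: [-3.8, -6.4, 6.4]
gripper_width: 0.151
time_s: 6.92
position: [0.5133, 0.0741, 0.1093]
tool_rot: [2.75, 1.568, -1.732]
ft_force: [-4.2, -6.5, 6.1]
gripper_width: 0.15
[[-0.    -0.973 -0.229]
 [-0.003 -0.229  0.973]
 [-1.     0.001 -0.003]] bar ang 0.23101991274340827 [-1.13281324  0.61097683 -0.18781563] [-4.20042431 -6.51369421  6.1188405 ] [ 0.1   0.06  2.04 -0.    1.04 -1.7 ]
```

View pics/w7.png

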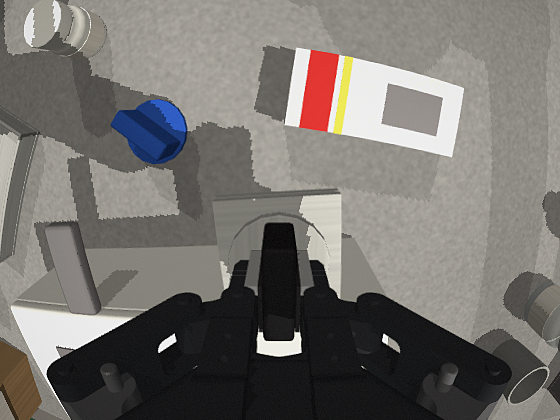

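```bash
python3 -m jog '[{"tx":0,"ty":0,"tz":0,"twist":-0.04},{"tx":0,"ty":0,"tz":0,"twist":-0.07},{"tx":0,"ty":0,"tz":0,"twist":-0.07},{"tx":0,"ty":0,"tz":0,"twist":-0.07}]'
python3 - <<'E'
from h import *
s=r.get_state();M=R.from_euler('xyz',s['tool_rot']).as_matrix();print('bar ang',np.arctan2(M[1,2],M[0,2])-np.pi/2,s['wrist_torque'],s['ft_force'])
i=r.camera_info('wrist')
p,d=r.snapshot('wrist');crop(p,180,160,380,320,4,'pics/w8c.png')
E
```

```text
time_s: 7.3
position: [0.5133, 0.0741, 0.1093]
tool_rot: [2.655, 1.568, -1.759]
ft_force: [-4.4, -6.6, 5.7]
gripper_width: 0.155
bar ang 0.2986047215319583 [-1.16044829  0.6079466  -0.03196067] [-4.44267704 -6.63670325  5.66837422]
```

View pics/w8c.png

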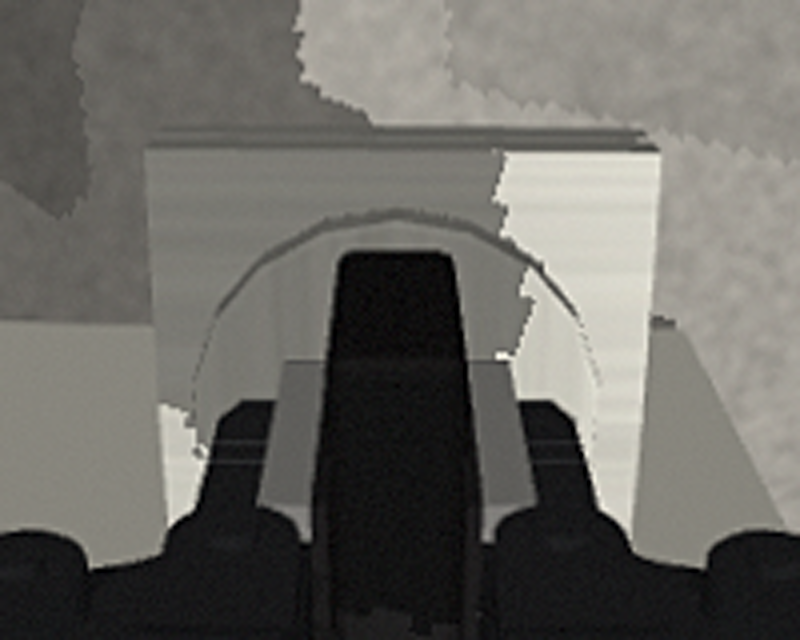

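The bar is now square with the ear: both ear edges line up in the crop. I'll lift slowly.

```bash
python3 -m jog '[{"tx":-4,"ty":0,"tz":0,"twist":0},{"tx":-8,"ty":0,"tz":0,"twist":0},{"tx":-12,"ty":0,"tz":0,"twist":0},{"tx":-16,"ty":0,"tz":0,"twist":0}]'
python3 -m jog '[{"tx":-6,"ty":0,"tz":0,"twist":0},{"tx":-12,"ty":0,"tz":0,"twist":0},{"tx":-18,"ty":0,"tz":0,"twist":0},{"tx":-25,"ty":0,"tz":0,"twist":0},{"tx":-32,"ty":0,"tz":0,"twist":0},{"tx":-40,"ty":0,"tz":0,"twist":0},{"tx":-48,"ty":0,"tz":0,"twist":0},{"tx":-55,"ty":0,"tz":0,"twist":0}]'
python3 - <<'E'
from h import *
i=r.camera_info('wrist')
p,d=r.snapshot('wrist');cv2.imwrite('pics/w9.png',p[:,:,::-1]);np.savez('pics/w9.npz',p=p,d=d,**i)
s=r.get_state();M=R.from_euler('xyz',s['tool_rot']).as_matrix();print(s['position'],M.round(3),M.T@(np.array([.5548,-.261,.2])-s['position']),s['q'])
E
```

```text
time_s: 7.68
position: [0.5137, 0.0762, 0.125]
tool_rot: [-0.89, 1.57, 0.979]
ft_force: [-0.3, -1.2, -0.9]
gripper_width: 0.155
time_s: 8.35
position: [0.5138, 0.0759, 0.181]
tool_rot: [-1.768, 1.57, 0.101]
ft_force: [-0.7, 0.2, -1.9]
gripper_width: 0.153
[0.5147671  0.07597035 0.18251778] [[ 0.003 -0.956 -0.294]
 [ 0.    -0.294  0.956]
 [-1.    -0.003 -0.001]] [-0.01747868  0.06066191 -0.33387409] [ 9.86142713e-02 -1.02291378e-02  1.96815972e+00  5.93751322e-05
  1.18034888e+00 -1.77035382e+00]
```

View pics/w9.png

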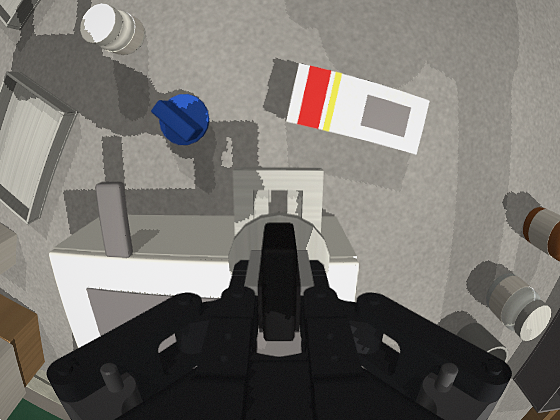

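```bash
python3 -m jog '[{"tx":-5,"ty":2,"tz":-10,"twist":0.02},{"tx":-10,"ty":6,"tz":-30,"twist":0.08},{"tx":-15,"ty":10,"tz":-56,"twist":0.16},{"tx":-20,"ty":15,"tz":-84,"twist":0.24},{"tx":-20,"ty":20,"tz":-112,"twist":0.32},{"tx":-20,"ty":25,"tz":-140,"twist":0.4},{"tx":-20,"ty":30,"tz":-168,"twist":0.48},{"tx":-20,"ty":33,"tz":-184,"twist":0.54}]'
python3 - <<'E'
from h import *
s=r.get_state();M=R.from_euler('xyz',s['tool_rot']).as_matrix();print(s['position'],M.round(3),M.T@(np.array([.5548,-.261,.12])-s['position']),s['q'].round(2))
E
```

```text
time_s: 9.07
position: [0.5358, -0.1132, 0.1997]
tool_rot: [-3.091, 1.569, -1.769]
ft_force: [-0.2, -0.5, -1.3]
gripper_width: 0.154
[ 0.53582739 -0.11321718  0.19974793] [[-0.    -0.969  0.245]
 [-0.001  0.245  0.969]
 [-1.    -0.    -0.002]] [ 0.07996094 -0.05465899 -0.13848501] [-0.25  0.03  1.89 -0.    1.22 -1.57]
```

```bash
python3 -m jog '[{"tx":0,"ty":-8,"tz":-20,"twist":0},{"tx":0,"ty":-18,"tz":-46,"twist":0},{"tx":5,"ty":-29,"tz":-74,"twist":0},{"tx":15,"ty":-40,"tz":-102,"twist":0},{"tx":30,"ty":-49,"tz":-125,"twist":0},{"tx":50,"ty":-54,"tz":-137,"twist":0},{"tx":65,"ty":-55,"tz":-138,"twist":0},{"tx":75,"ty":-55,"tz":-138,"twist":0}]'
python3 - <<'E'
from h import *
i=r.camera_info('wrist')
p,d=r.snapshot('wrist');cv2.imwrite('pics/w10.png',p[:,:,::-1]);np.savez('pics/w10.npz',p=p,d=d,**i)
p,d=r.snapshot('scene');crop(p,140,140,300,280,4,'pics/s10.png')
E
```

```text
time_s: 9.73
position: [0.5548, -0.2583, 0.1223]
tool_rot: [1.453, 1.567, 2.779]
ft_force: [-1.5, 1.0, -2.8]
gripper_width: 0.154
```

View pics/w10.png

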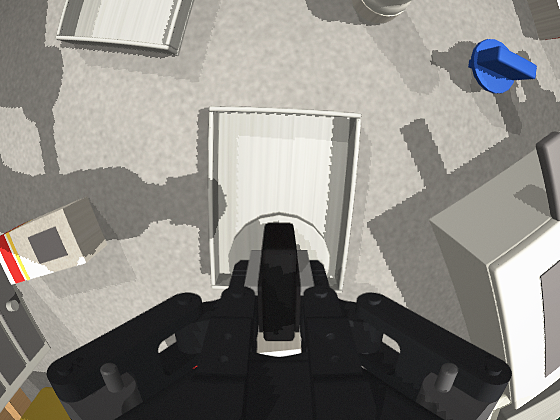

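View pics/s10.png

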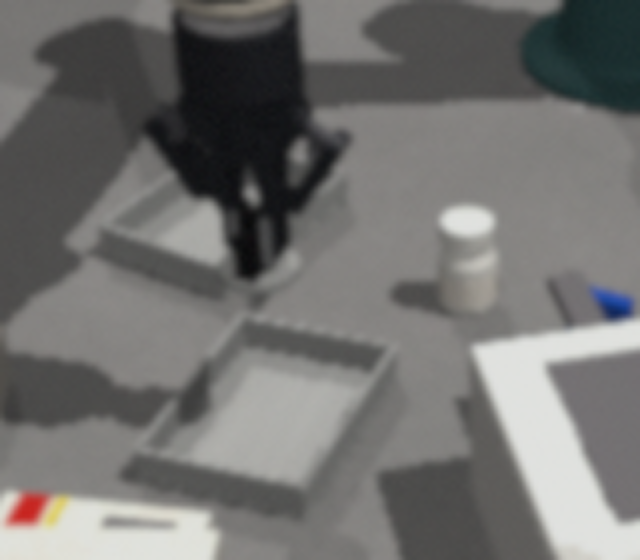

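```bash
python3 -m jog '[{"tx":10,"ty":0,"tz":-2,"twist":0},{"tx":25,"ty":0,"tz":-2,"twist":0},{"tx":42,"ty":0,"tz":-2,"twist":0},{"tx":59,"ty":0,"tz":-2,"twist":0},{"tx":74,"ty":0,"tz":-2,"twist":0},{"tx":84,"ty":0,"tz":-2,"twist":0},{"tx":90,"ty":0,"tz":-2,"twist":0},{"tx":92,"ty":0,"tz":-2,"twist":0}]'
python3 -m jog '[{"tx":2,"ty":0,"tz":0,"twist":0},{"tx":4,"ty":0,"tz":0,"twist":0},{"tx":6,"ty":0,"tz":0,"twist":0}]'
python3 -m jog '[{"tx":2,"ty":0,"tz":0,"twist":0},{"tx":4,"ty":0,"tz":0,"twist":0},{"tx":4,"ty":0,"tz":0,"twist":0}]'
```

```text
time_s: 10.5
position: [0.5558, -0.2584, 0.0323]
tool_rot: [1.367, 1.57, 2.696]
ft_force: [-0.1, 0.0, -1.1]
gripper_width: 0.152
time_s: 10.75
position: [0.5568, -0.2593, 0.0278]
tool_rot: [-1.804, 1.569, -0.475]
ft_force: [0.4, -0.4, -0.4]
gripper_width: 0.154
time_s: 11.0
position: [0.5558, -0.2588, 0.0226]
tool_rot: [1.389, 1.571, 2.718]
ft_force: [-1.0, 0.0, -1.6]
gripper_width: 0.157
```

```bash
python3 -m jog '[{"tx":1,"ty":0,"tz":0,"twist":0},{"tx":2,"ty":0,"tz":0,"twist":0},{"tx":3,"ty":0,"tz":0,"twist":0},{"tx":3,"ty":0,"tz":0,"twist":0}]'
python3 - <<'E'
from h import *
p,d=r.snapshot('scene');crop(p,150,160,270,280,5,'pics/s11.png')
E
```

```text
time_s: 11.33
position: [0.5557, -0.2588, 0.0195]
tool_rot: [1.311, 1.57, 2.64]
ft_force: [0.3, -0.4, -2.7]
gripper_width: 0.156
```

View pics/s11.png

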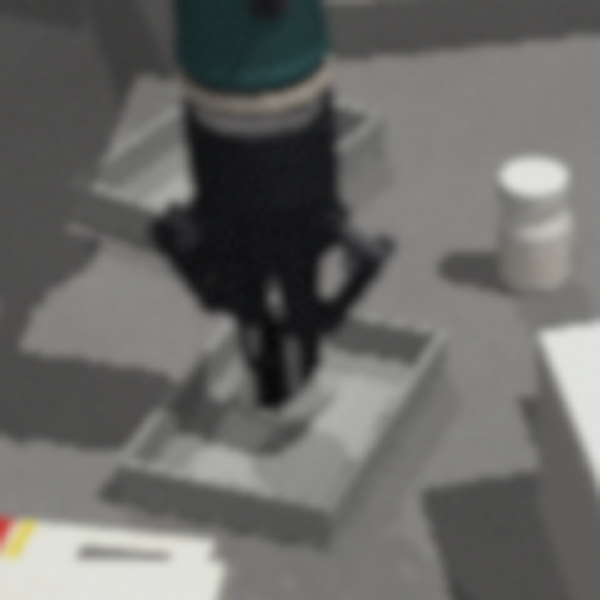

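```bash
python3 -m jog '[{"tx":1,"ty":0,"tz":0,"twist":0},{"tx":2,"ty":0,"tz":0,"twist":0},{"tx":2,"ty":0,"tz":0,"twist":0}]'
python3 -m jog '[{"tx":1,"ty":0,"tz":0,"twist":0},{"tx":2,"ty":0,"tz":0,"twist":0},{"tx":2,"ty":0,"tz":0,"twist":0}]'
```

```text
time_s: 11.63
position: [0.5558, -0.2587, 0.0176]
tool_rot: [1.344, 1.57, 2.673]
ft_force: [-0.1, 0.1, -1.5]
gripper_width: 0.154
time_s: 11.88
position: [0.5561, -0.2589, 0.0168]
tool_rot: [-1.626, 1.571, -0.297]
ft_force: [-2.2, 1.8, 4.4]
gripper_width: 0.153
```

Contact with the tray floor (+4.4 N). Releasing.

```bash
python3 -m jog '[{"tx":0,"ty":0,"tz":0,"twist":0},{"tx":0,"ty":0,"tz":0,"twist":0},{"tx":0,"ty":0,"tz":0,"twist":0},{"tx":0,"ty":0,"tz":0,"twist":0},{"tx":0,"ty":0,"tz":0,"twist":0},{"tx":0,"ty":0,"tz":0,"twist":0}]' 1
python3 -m jog '[{"tx":-5,"ty":0,"tz":0,"twist":0},{"tx":-15,"ty":0,"tz":0,"twist":0},{"tx":-30,"ty":0,"tz":0,"twist":0},{"tx":-50,"ty":0,"tz":0,"twist":0},{"tx":-75,"ty":0,"tz":0,"twist":0},{"tx":-100,"ty":0,"tz":0,"twist":0},{"tx":-120,"ty":0,"tz":0,"twist":0},{"tx":-130,"ty":0,"tz":0,"twist":0}]'
python3 - <<'E'
from h import *
i=r.camera_info('wrist')
p,d=r.snapshot('wrist');cv2.imwrite('pics/w12.png',p[:,:,::-1]);np.savez('pics/w12.npz',p=p,d=d,**i)
s=r.get_state();M=R.from_euler('xyz',s['tool_rot']).as_matrix();print(s['position'],M.round(3),M.T@(np.array([.547,-.058,.2])-s['position']),s['q'].round(2))
E
```

```text
time_s: 12.38
position: [0.5559, -0.2588, 0.0157]
tool_rot: [1.267, 1.571, 2.596]
ft_force: [-0.3, 0.0, -0.2]
gripper_width: 0.978
time_s: 13.05
position: [0.558, -0.2599, 0.1506]
tool_rot: [-1.801, 1.564, -0.472]
ft_force: [0.1, 0.3, 1.3]
gripper_width: 1.004
[ 0.55859097 -0.26018807  0.15154441] [[ 0.007 -0.971  0.239]
 [-0.004  0.239  0.971]
 [-1.    -0.008 -0.002]] [-0.04929037  0.05926868  0.19344248] [-0.48  0.19  1.81  0.    1.13 -1.81]
```

View pics/w12.png

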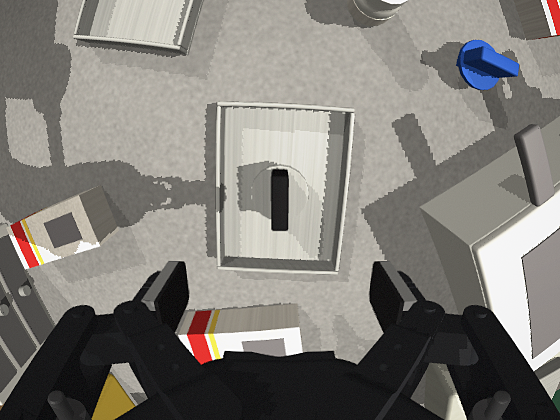

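Knob stands mid-tray at wrist pixel (280,200), and the lid is shut. Now to the grip tab.

```bash
python3 -m jog '[{"tx":-8,"ty":5,"tz":15,"twist":-0.05},{"tx":-16,"ty":12,"tz":40,"twist":-0.12},{"tx":-20,"ty":21,"tz":69,"twist":-0.2},{"tx":-20,"ty":30,"tz":98,"twist":-0.28},{"tx":-20,"ty":39,"tz":127,"twist":-0.36},{"tx":-20,"ty":48,"tz":156,"twist":-0.44},{"tx":-20,"ty":56,"tz":183,"twist":-0.5},{"tx":-20,"ty":59,"tz":193,"twist":-0.53}]'
python3 - <<'E'
from h import *
i=r.camera_info('wrist')
p,d=r.snapshot('wrist');cv2.imwrite('pics/w13.png',p[:,:,::-1]);np.savez('pics/w13.npz',p=p,d=d,**i)
s=r.get_state();M=R.from_euler('xyz',s['tool_rot']).as_matrix();print(s['position'],M.round(3),s['q'].round(2))
E
```

```text
time_s: 13.77
position: [0.5435, -0.054, 0.1647]
tool_rot: [0.588, 1.568, 2.451]
ft_force: [0.9, -0.8, -0.4]
gripper_width: 1.003
[ 0.54368558 -0.05376583  0.16479496] [[-0.002 -0.957 -0.29 ]
 [ 0.002 -0.29   0.957]
 [-1.     0.001  0.002]] [-0.15  0.06  1.93  0.    1.15 -2.01]
```

View pics/w13.png

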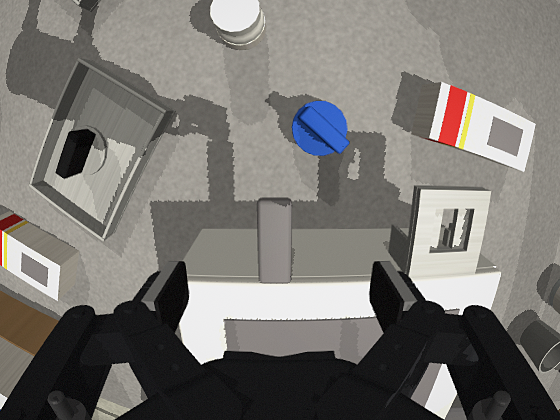

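```bash
python3 - <<'E'
from h import *
z=np.load('pics/w13.npz');crop(z['p'],220,180,330,300,5,'pics/w13c.png')
W=np.array([w_z(z,u,v,.117) for u,v in [(259,200),(290,200),(259,282),(292,282)]]);print(W.round(4))
f=(W[0]+W[1])/2;b=(W[2]+W[3])/2;print(f,b,np.linalg.norm(f-b),'axis',np.arctan2(*(b-f)[[1,0]]))
g=f+(b-f)/np.linalg.norm(b-f)*.018;print('grip',g)
s=r.get_state();M=R.from_euler('xyz',s['tool_rot']).as_matrix();print(M.T@(g-s['position']))
E
```

```text
[[ 0.5312 -0.0707  0.117 ]
 [ 0.5252 -0.0508  0.117 ]
 [ 0.5913 -0.0539  0.117 ]
 [ 0.5843 -0.0306  0.117 ]]
[ 0.52820533 -0.06074246  0.117     ] [ 0.58779784 -0.0422524   0.117     ] 0.06239510836734991 axis 0.3008564185740031
grip [ 0.54539683 -0.05540837  0.117     ]
[ 0.04778869 -0.0012222  -0.00217528]
```

View pics/w13c.png

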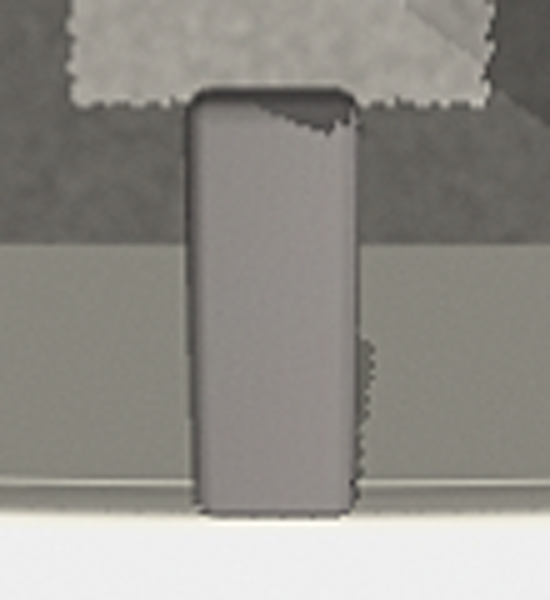

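```bash
python3 -m jog '[{"tx":15,"ty":-1,"tz":-2,"twist":0},{"tx":35,"ty":-1,"tz":-2,"twist":0},{"tx":55,"ty":-1,"tz":-2,"twist":0},{"tx":75,"ty":-1,"tz":-2,"twist":0},{"tx":90,"ty":-1,"tz":-2,"twist":0},{"tx":98,"ty":-1,"tz":-2,"twist":0},{"tx":98,"ty":-1,"tz":-2,"twist":0}]'
python3 -m jog '[{"tx":0,"ty":0,"tz":0,"twist":0},{"tx":0,"ty":0,"tz":0,"twist":0},{"tx":0,"ty":0,"tz":0,"twist":0},{"tx":0,"ty":0,"tz":0,"twist":0},{"tx":0,"ty":0,"tz":0,"twist":0},{"tx":0,"ty":0,"tz":0,"twist":0},{"tx":0,"ty":0,"tz":0,"twist":0},{"tx":0,"ty":0,"tz":0,"twist":0}]' 0 40
python3 - <<'E'
from h import *
i=r.camera_info('wrist')
p,d=r.snapshot('wrist');cv2.imwrite('pics/w14.png',p[:,:,::-1]);np.savez('pics/w14.npz',p=p,d=d,**i)
s=r.get_state();M=R.from_euler('xyz',s['tool_rot']).as_matrix();print(s['position'],M.round(3),s['q'].round(2),s['ft_force'])
E
```

```text
time_s: 14.4
position: [0.5442, -0.0595, 0.065]
tool_rot: [1.204, 1.566, 3.062]
ft_force: [0.2, 0.1, -0.5]
gripper_width: 0.998
time_s: 15.07
position: [0.5463, -0.0562, 0.0693]
tool_rot: [-0.28, 1.567, 1.578]
ft_force: [-3.7, 9.9, 7.5]
gripper_width: 0.274
[ 0.54628906 -0.05623063  0.06925797] [[-0.    -0.959 -0.283]
 [ 0.004 -0.283  0.959]
 [-1.    -0.001  0.004]] [-0.15  0.16  2.01  0.01  0.97 -2.01] [-3.86060888  8.37867524  6.86764034]
```

View pics/w14.png

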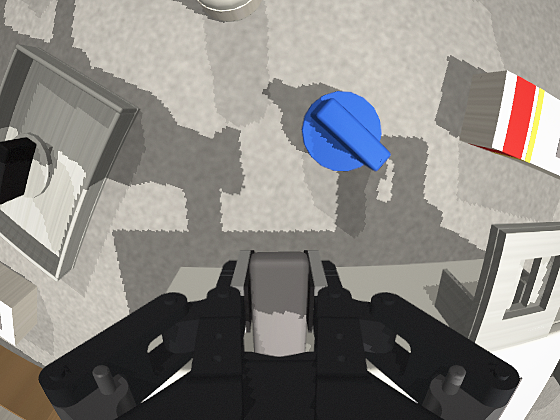

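```bash
python3 -m jog '[{"tx":-10,"ty":0,"tz":1,"twist":0},{"tx":-23,"ty":-1,"tz":2,"twist":0},{"tx":-36,"ty":-2.5,"tz":2,"twist":0},{"tx":-49,"ty":-4.7,"tz":2,"twist":0},{"tx":-62,"ty":-7.4,"tz":2,"twist":0},{"tx":-74,"ty":-11,"tz":2,"twist":0},{"tx":-86.5,"ty":-15,"tz":2,"twist":0},{"tx":-98.5,"ty":-19.5,"tz":2,"twist":0}]'
python3 - <<'E'
from h import *
i=r.camera_info('wrist')
p,d=r.snapshot('wrist');cv2.imwrite('pics/w15.png',p[:,:,::-1]);np.savez('pics/w15.npz',p=p,d=d,**i)
E
```

```text
time_s: 15.78
position: [0.5635, -0.0511, 0.1666]
tool_rot: [1.129, 1.568, 2.988]
ft_force: [-1.5, 1.1, -4.1]
gripper_width: 0.27
```

View pics/w15.png

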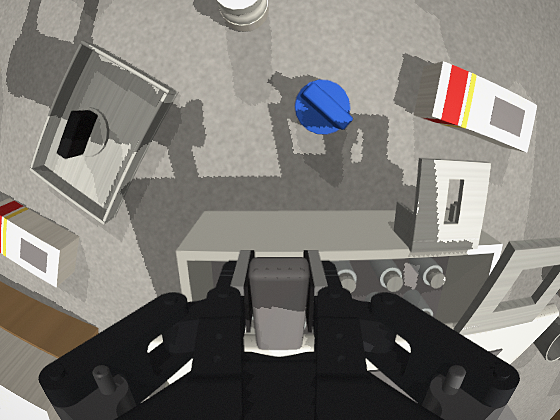

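The lid is rising, with the tab in the pads at (279,300). I'll continue along the arc.

```bash
python3 -m jog '[{"tx":-12,"ty":-5,"tz":0,"twist":0},{"tx":-23.5,"ty":-11,"tz":0,"twist":0},{"tx":-35,"ty":-17.5,"tz":0,"twist":0},{"tx":-45.5,"ty":-24.5,"tz":0,"twist":0},{"tx":-56,"ty":-32,"tz":0,"twist":0},{"tx":-66.5,"ty":-40,"tz":0,"twist":0},{"tx":-76,"ty":-48,"tz":0,"twist":0},{"tx":-84.5,"ty":-56.5,"tz":0,"twist":0}]'
python3 -m jog '[{"tx":0,"ty":0,"tz":0,"twist":0},{"tx":0,"ty":0,"tz":0,"twist":0},{"tx":0,"ty":0,"tz":0,"twist":0},{"tx":0,"ty":0,"tz":0,"twist":0}]'
python3 - <<'E'
from h import *
i=r.camera_info('wrist')
p,d=r.snapshot('wrist');cv2.imwrite('pics/w16.png',p[:,:,::-1]);np.savez('pics/w16.npz',p=p,d=d,**i)
for n in('scene','top'):
    p,d=r.snapshot(n);cv2.imwrite(f'pics/{n}16.png',p[:,:,::-1]);np.savez(f'pics/{n}16.npz',p=p,d=d)
E
```

```text
time_s: 16.5
position: [0.6184, -0.0346, 0.2523]
tool_rot: [0.785, 1.569, 2.644]
ft_force: [-4.4, 2.3, -0.2]
gripper_width: 0.277
time_s: 16.83
position: [0.6192, -0.0344, 0.2529]
tool_rot: [-1.02, 1.569, 0.839]
ft_force: [-5.7, 3.1, 2.1]
gripper_width: 0.276
```

View pics/w16.png

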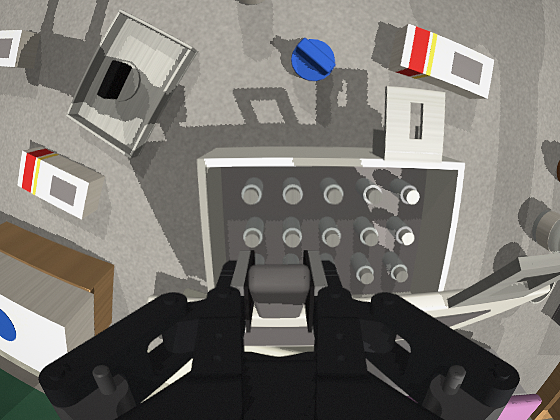

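View pics/scene16.png

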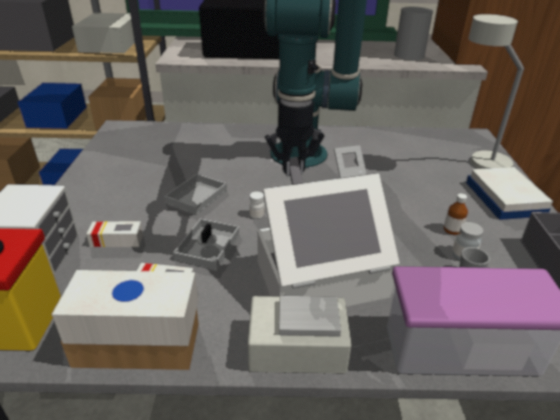

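View pics/top16.png

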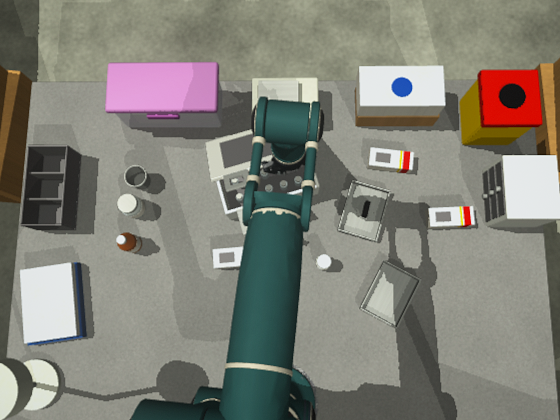

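Lid is open and held. I'll measure the angle from scene depth by fitting a plane to the lid's top.

```bash
python3 - <<'E'
from h import *
def norm(f,pts,th=.295):
    D=np.load(f)['d'];P=np.array([at_depth('scene',u,v,D) for u,v in pts if D[v,u]>0])
    c=np.median(P,0)
    for _ in range(4):
        n=np.linalg.svd(P-P.mean(0))[2][2];e=abs((P-P.mean(0))@n);P2=P[e<max(.004,2*np.median(e))]; 
        if len(P2)==len(P):break
        P=P2
    n*=np.sign(n[2]);b=np.array([np.cos(th),np.sin(th),0])
    return n.round(3),np.degrees(np.arctan2(-(n@b)*-1,n[2])) , P.mean(0).round(3),len(P),np.abs((P-P.mean(0))@n).mean()
print(norm('pics/scene16.npz',[(u,v) for u in range(295,375,3) for v in range(200,255,3)]))
print('shut ref',norm('pics/scene0.npz',[(u,v) for u in range(285,365,3) for v in range(230,260,2)]))
s=r.get_state();print(s['position'],np.degrees(np.arcsin((s['position'][2]-.0693)/.259)),s['ft_force'],abs(s['qvel']).max())
# lid front corner via scene edge
E
```

```text
(array([0.67 , 0.203, 0.714]), np.float64(44.41068318994161), array([0.71 , 0.059, 0.19 ]), 495, np.float64(0.0013099402463489567))
shut ref (array([-0.005, -0.001,  1.   ]), np.float64(-0.3173176781384161), array([0.682, 0.043, 0.119]), 404, np.float64(0.0009916661716521185))
[ 0.61918742 -0.03444021  0.25291149] 45.14749073158811 [-4.72153177  2.15009456  0.94676996] 0.0008118316067968296
```

```bash
python3 -m jog '[{"tx":0,"ty":0,"tz":0,"twist":0},{"tx":0,"ty":0,"tz":0,"twist":0},{"tx":0,"ty":0,"tz":0,"twist":0},{"tx":0,"ty":0,"tz":0,"twist":0},{"tx":0,"ty":0,"tz":0,"twist":0},{"tx":0,"ty":0,"tz":0,"twist":0}]'
python3 - <<'E'
from h import *
p,d=r.snapshot('top');D=d
crop(p,330,170,400,250,6,'pics/t17.png')
print(at_depth('top',366,209,D))
print(r.hand_in())
E
```

```text
time_s: 17.48
position: [0.6192, -0.0345, 0.2529]
tool_rot: [-1.037, 1.569, 0.822]
ft_force: [-4.1, 3.6, 2.2]
gripper_width: 0.275
[ 0.55308451 -0.26031429  0.06328256]
the job is handed in; nothing more can be done
None
```

View pics/t17.png

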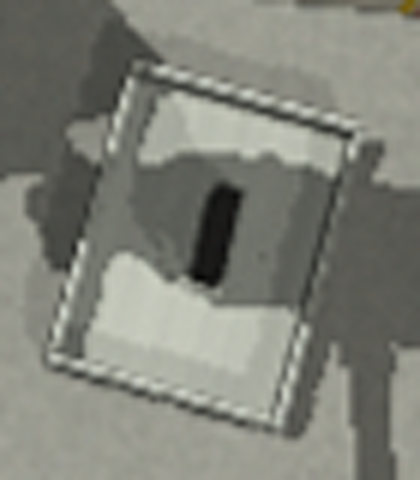

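I turned the lock knob about 1.27 rad counter-clockwise until it was parallel to the box, lifted it out and set it down in the far tray. I then raised the lid by its tab to about 45 degrees and handed in at 17.5 s, with the gripper still holding it.

**Last checks:**
- **Lid:** a plane fit to the scene depth gave 44.4 degrees, and the gripper's height gave 45.1. The arm was still, and the gripper opening of 0.275 matches the 24 mm tab.
- **Knob:** it is standing upright near the middle of the tray, let go. Its bar top measured z = 0.063, against 0.0645 expected.
- **Bystanders:** all seven look unmoved in the pictures, but I did not measure their shifts.

**What disagreed:** the wrist camera showed the fingertips 23–35 mm behind the reported TCP, where the given figure is 11 mm ahead. My first attempt to grip the knob therefore closed on air, with no contact force. I went by the camera from then on, and both grasps held.

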